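# Hang the off-centre loaded pan on the spring scale

### The arm

A 6-joint arm with a two-finger parallel gripper is mounted at the origin on a cart in front of the work surface, level with it; the furniture and walls round the work are solid. World frame = base frame: x ahead of the robot, y to its left, z up, the work surface at z = 0. Lengths are in m, angles in rad, forces in N, time in s.
With the tool pointing down it reaches from about 0.35 to 0.8 m from the base axis. Payload 7.3 kg.
Tool frame: the origin (TCP) lies between the finger pads; the fingertips stand 25 mm ahead of it and the grasp point (between the pads) lies 6 mm ahead of it (r.tip_extent is the distance from the TCP to the fingertips, in m); z points along the fingers, y is the line along which they close (so a half turn about z gives the same grasp; the last joint's range is limited). The gripper opens to 85 mm and grips with 20 to 120 N. Pads are 22 mm wide; open, the fingers measure 114 mm over their backs; the gripper's body (76 mm by 85 mm) begins 54 mm behind the grasp point. The pads swing forward as they close: fully open they stand 13 mm farther back than shut.
Start: joints at [-1.27, 0.342, 1.524, -0, 1.275, -0.146], TCP at [0.227, -0.473, 0.256] pointing down, gripper open.
Joint ranges: [-2.53, 2.53], [-0.77, 2.02], [0.04, 2.7], [-1, 4.14], [0.28, 2.66], [-3.11, 3.11]. Speed limits (rad/s): [2.57, 2.57, 3.14, 3.14, 3.14, 3.14].

### API

Orientations are given as a unit quaternion [x, y, z, w].
In Python, from workcell import r, command_gripper, optics gives the robot as it stands. The module is installed in compiled form; this text tells all that it offers. Calls block until the motion is done:
- r.reach(position, orientation): joint-space move of the TCP to a pose.
- r.move_straight(position, orientation=None, speed=0.15, max_force=None): straight line of the TCP; orientation=None keeps the orientation; speed is the mean speed in m/s. With max_force (N) it stops when the force on the tool has changed by that much, and returns True; else False.
- r.movej(angles): joint-space move.
- command_gripper(opening, force=None): finger opening in m; force is the grip in N (None keeps the last); returns when the fingers have stopped.
- r.hold(seconds).
- r.solve_ik(position, orientation): joint angles nearest the present ones, or None.
- r.read_state(): the state.
- optics.get_image(name): name is "scene" or "top" or "wrist"; returns (picture, depth): 400x640x3 uint8, red, green, blue; 400x640 float32, m along the optical axis (not along the pixel's ray), 0 where there is no reading.
- optics.camera_model(name): a dict with "K" (3x3 intrinsics, pixels), "k1" (the pictures are not rectified: a ray, as slopes to the right and down, at radius r is drawn at 1 + k1 r^2 times it, then the intrinsics apply), "R" (3x3) and "t" (3): a world point X has camera coordinates R X + t; the wrist camera has in their place "tool_from_camera" (4x4, takes a point from camera to tool coordinates, whose origin is the TCP and whose axes are the flange's). Camera axes: x right, y down, z forward; pixel columns grow to the right and rows downward; lengths in m; the calibration is good to about 2 mm. A picture is of the moment at which its call begins: read the wrist's pose just before it. camera_model takes no time and is no camera call.
A pose or a line that the arm cannot do raises r.PlanningError and nothing moves.
- r.finish_job(): hands the job in; it is judged then, once.
The state is a dict: "time_s": time; "joint_positions": joint angles; "dq": joint speeds; "tau": joint torques, N m; "eef_pos": TCP position; "eef_rot": TCP orientation; "contact_force": force on the tool from outside, world axes, zero at the start; "torque": the same for the moment, N m; "grip_width": finger opening in m; "grip_force": force on a finger pad.
Only numpy, scipy, OpenCV 4.12 (cv2) and the standard library are available. Lean on these libraries where they do the work, as an engineer would, in place of code of your own. Each camera call takes 0.05 s, during which the arm holds its last target. There are 200 camera calls.

### The job

Weigh the tin of wax: lift the loaded pan by its orange grip bar, pass the bail over the tip of the spring scale's hook and settle its peak in the dip. The weight is unknown and sits to one side, so lower it at a slow creep (the hook must never move faster than about 5 cm a second) until the spring carries the whole load, without dropping it onto the spring or pushing the spring to its stop. Then ease the grip a little at a time, so that the hook hardly moves and the pan does not swing as you let go, and leave it hanging still, with nothing else on the board disturbed.

Things in the scene. Friction and masses are not known exactly. Their poses are not given: they have to be found in the camera images.
- pan_grip (a point): Centre of the orange grip bar on top of the weighing pan, the loose thing to hang. It is a round bar, 20 dia, 36 long, lying along the pan's x: pinch it across the pan's y, firmly (25 N or more); even so the pan may roll a little about it towards its heavy side. With the pan standing, this point is 159 above the board it stands on. Axes are the pan's, z up. Below the bar the bail slopes away to both sides.
- pan_crown (a point): Underside of the peak of the pan's wire bail, where it rests on the hook: 34 straight below pan_grip, 125 above the tray's underside; pan axes. The wire (6 thick) lies in the pan's y-z plane: from this peak it slopes down about 40 deg to y = +-73, then upright to the tray. The hook passes through this opening along the pan's x, either way round.
- pan: The weighing pan: aluminium tray 100 (x) x 156 (y) x 14 high with the bail and bar above. Origin under the tray's centre, at its underside. Total mass 0.28 to 0.83 kg, different each time and not marked.
- tin: Dark green wax tin, 62 dia x 46 high, fixed in the tray with its centre at pan y = +28, so the pan's weight lies to +y of the bar; hanging freely the pan leans 0.08 to 0.25 rad about its x. Origin at the centre of its underside.
- hook_seat (a point): Bottom of the dip in the spring scale's hook (top of the wire, 8 thick), where pan_crown must come to rest. 255 above the board unloaded. x points from the open tip to the column, z up. The dip is a V in the x-z plane, rising about 37 deg both ways: to the tip at x = -24 (top 19 above the seat) and to 16 above at x = +28; then the arm runs level to the column.
- scale (a joint): How far the hook (on its black carriage) has sunk, m: 0 unloaded, 0.118 at its lower stop. It slides straight down on a spring that gives about 12.5 mm per N (80 N/m) after the first 0.5 N, lightly damped, so a load let go early drops and bounces. The lightest pan sinks it about 0.03, the heaviest about 0.097. A red pointer shows it on a white plate with a tick every 10 mm.
- board: Plywood work board 275 x 880, 30 thick, fixed flat on the table; everything stands on its top, which is 30 above the table top. Wall shelves with goods stand close behind it, about 0.3 m up: keep the wrist clear of them on the way. Origin at the centre of its underside.
- stand: Grey weighing stand, fixed to the board: base plate 180 x 120 x 10, steel column 120 behind the hook's seat and 297 high, white tick plate beside it. Origin on the board straight below hook_seat; +x towards the column.
- pot: Bystander: pale open paste pot, 75 dia x 75 mm. Origin at the centre of its underside.
- tape: Bystander: roll of cream tape lying flat, 104 dia x 25 mm. Origin at the centre of its underside.
- paint: Bystander: paint tin, 57 dia x 72 mm. Origin at the centre of its underside.
- ink: Bystander: brown stoppered ink bottle, 49 dia x 80 mm. Origin at the centre of its underside.
- roller: Bystander: red-handled seam roller, 187x54x37 mm. Origin at the centre of its underside.
- block: Bystander: dark wooden printing block, 50x55x29 mm. Origin at the centre of its underside.
- pencil: Bystander: red pencil, 166 long, 8 thick mm. Origin at the centre of its underside.

How it is judged:
On the way, in this order (a step that is already met when the one before it is completed fails the run):
1. the pan is lifted off the board (height (world z) of pan above 0.07 m and value of joint scale below 0.005 m), for 0.2 s.
2. the bail sits in the hook's dip and the scale has begun to sink while the pan is still held (distance between pan_crown and hook_seat below 0.012 m and value of joint scale above 0.01 m and contact force between the fingers and pan above 0.3 N), for 0.2 s.
At the end, for the whole second after the job is handed in: The pan hangs freely from the scale: the peak of the bail within 12 mm of the hook's seat, the scale sunk by more than 10 mm, the pan clear of the base plate, leaning less than 0.4 rad, released and at rest (below 0.03 m/s and 0.3 rad/s) (distance between pan_crown and hook_seat below 0.012 m and value of joint scale above 0.01 m and contact force between pan and stand above 1.5 N and height (world z) of pan above 0.042 m and angle between pan's own z axis and vertical below 0.4 rad and linear speed of pan below 0.03 m/s and angular speed of pan below 0.3 rad/s); the robot touches nothing.
It fails at once if the load is driven or dropped onto the scale (hook faster than 0.08 m/s) (velocity of joint scale above 0.08 m/s or velocity of joint scale below -0.08 m/s).
It fails at once if the hook sinks or springs up faster than 0.04 m/s when the pan is let go (grip eased below 8 N over both fingers, hook sunk by over 8 mm) (value of joint scale above 0.008 m and contact force between the fingers and pan below 8 N and (velocity of joint scale above 0.04 m/s or velocity of joint scale below -0.04 m/s)).
It fails at once if the scale is pushed to its lower stop (beyond 115 mm) or the pan is forced against it with more than 14 N (value of joint scale above 0.115 m or contact force between pan and stand above 14 N).
It fails at once if the hanging pan swings faster than 2 rad/s (value of joint scale above 0.008 m and angular speed of pan above 2 rad/s).
It fails at once if a bystander is moved by more than 30 mm (distance of any of pot, tape, paint, ink, roller, block, pencil from where it was at the start of the episode above 0.03 m).
It also fails if it takes over 72 s, if anything falls off the work surface, if the arm or the gripper's body presses on something with over 40 N, if the wrist force passes 120 N, or if a joint passes its speed limit or range.

## Working session

There is one attempt and no reset: what is moved stays moved. The work goes in short steps, each a Python script; the robot and the scene stay as the last script left them, time stands still between calls to the robot, and variables do not carry over. Pictures are saved under pics/ and viewed, at most 13 in all, crops included, and the job is handed in when it is done.

```bash
mkdir -p pics; cat > h.py <<'E'
import numpy as np, cv2
from workcell import r, command_gripper, optics
from scipy.spatial.transform import Rotation as Rt
def cloud(name):
    st=r.read_state()
    im,d=optics.get_image(name); c=optics.camera_model(name)
    K=np.array(c["K"]);k1=c["k1"]
    v,u=np.mgrid[0:400,0:640].astype(float)
    D=np.array([k1,0,0,0,0.])
    n=cv2.undistortPoints(np.stack([u.ravel(),v.ravel()],1)[:,None],K,D)[:,0].reshape(400,640,2)
    P=np.dstack([n[...,0]*d,n[...,1]*d,d])
    if "R" in c: W=(P-np.array(c["t"]))@np.array(c["R"])
    else:
        T=np.array(c["tool_from_camera"]); W=P@T[:3,:3].T+T[:3,3]
        W=Rt.from_quat(st["eef_rot"]).apply(W.reshape(-1,3)).reshape(P.shape)+st["eef_pos"]
    W[d==0]=np.nan
    return im,d,W
def save(im,n): cv2.imwrite("pics/"+n+".png",im[...,::-1])
E
python3 - <<'E'
from h import *
for n in("scene","top"):
    im,d,W=cloud(n); save(im,n+"0"); np.savez(n+"0",im=im,d=d,W=W)
    c=optics.camera_model(n); R=np.array(c["R"]); print(n,-R.T@np.array(c["t"]),R[2],c["k1"])
s=r.read_state();print(s["eef_rot"],s["time_s"])
E
```

```text
scene [-0.31430564 -0.78402135  0.9285369 ] [ 0.59701319  0.58695692 -0.54686088] -0.11416958781757687
top [ 0.31424332 -0.00172239  1.65574992] [ 0.11410374  0.0029031  -0.9934646 ] -0.05826206645027722
[ 9.75147934e-01  2.21553686e-01 -5.53092142e-05 -6.83980437e-04] 0.1
```

View pics/scene0.png

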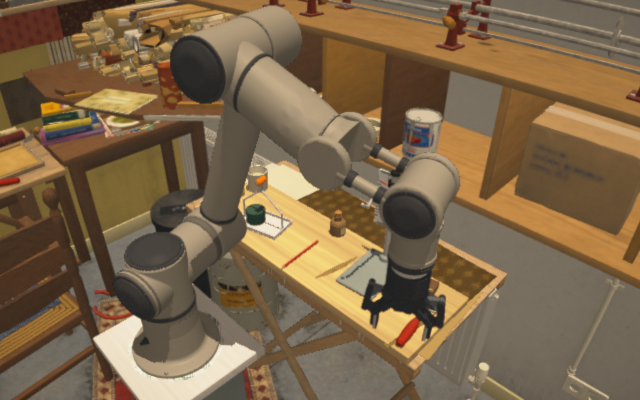

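View pics/top0.png

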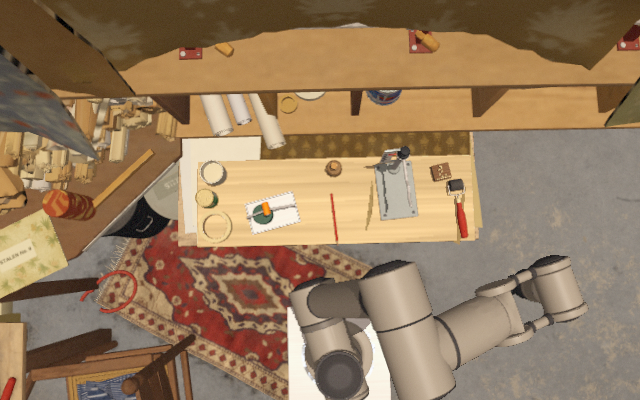

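The scene view shows the pan at about (265,210) and the stand partly hidden by the arm near (370,265). The top view shows the pan at (270,212) with its orange bar at (266,208), the stand plate at (396,190) and the column and hook near (390,160). I'll crop these and pull out numbers.

```bash
python3 - <<'E'
from h import *
a=np.load("top0.npz");im,W=a["im"],a["W"]
A=cv2.resize(im[185:240,235:310],None,fx=5,fy=5,interpolation=cv2.INTER_CUBIC)
B=cv2.resize(im[140:225,355:430],None,fx=5,fy=5,interpolation=cv2.INTER_CUBIC)
C=np.zeros((425,760,3),np.uint8);C[:275,:375]=A;C[:,380:755]=B
save(C,"crop0")
hsv=cv2.cvtColor(im,cv2.COLOR_RGB2HSV)
sub=np.zeros(im.shape[:2],bool);sub[185:240,240:305]=1
for nm,m in dict(orange=(hsv[...,0]<20)&(hsv[...,1]>180)&(hsv[...,2]>180),green=(hsv[...,0]>45)&(hsv[...,0]<95)&(hsv[...,1]>90)&(hsv[...,2]<130),white=(hsv[...,1]<40)&(hsv[...,2]>150)).items():
    m=m&sub; v,u=np.nonzero(m); P=W[m]; print(nm,len(u),u.mean(),v.mean(),np.nanmedian(P,0),np.nanmin(P,0),np.nanmax(P,0)); print(cv2.minAreaRect(np.float32(P[:,:2][~np.isnan(P[:,0])])))
# stand: by height
s=np.zeros(im.shape[:2],bool);s[140:225,355:430]=1
for lo,hi in((.036,.06),(.2,.3),(.3,.36)):
    m=s&(W[...,2]>lo)&(W[...,2]<hi);P=W[m]
    if len(P): print(lo,len(P),P.mean(0),P.min(0),P.max(0),cv2.minAreaRect(np.float32(P[:,:2])))
m=s&(W[...,2]>.2)
for v,u in np.argwhere(m)[:90]: print(v,u,np.round(W[v,u],3),end=';')
E
```

```text
orange 70 265.54285714285714 208.1 [0.44743837 0.19883551 0.19628266] [0.43056176 0.18793813 0.0764057 ] [0.46510524 0.20790123 0.2035743 ]
((0.44747471809387207, 0.19860774278640747), (0.03366147726774216, 0.016405506059527397), 13.379008293151855)
green 1 270.0 220.0 [0.42189832 0.20267939 0.06256293] [0.42189832 0.20267939 0.06256293] [0.42189832 0.20267939 0.06256293]
((0.4218983054161072, 0.20267939567565918), (0.0, 0.0), 0.0)
white 1150 274.8617391304348 212.44782608695652 [0.44751755 0.18185103 0.03324055] [0.3806789  0.11387046 0.02176195] [0.51021398 0.28282945 0.15133391]
((0.44650259613990784, 0.19987162947654724), (0.09937544167041779, 0.15739020705223083), 13.891098022460938)
0.036 1548 [ 0.5049966  -0.18853535  0.0406223 ] [ 0.39838239 -0.3022247   0.03600132] [ 0.61025258 -0.06476856  0.05905437] ((0.5064982175827026, -0.18207618594169617), (0.23600038886070251, 0.21028278768062592), 88.48666381835938)
0.2 293 [ 0.54084691 -0.17798576  0.27658081] [ 0.43626484 -0.20387681  0.2006407 ] [ 0.59430176 -0.13242579  0.29985129] ((0.5214532017707825, -0.19318661093711853), (0
[... 2380 characters left out ...]
8  -0.149  0.313];151 391 [ 0.58  -0.152  0.313];151 392 [ 0.58  -0.154  0.314];151 393 [ 0.579 -0.157  0.314];151 394 [ 0.579 -0.16   0.314];151 395 [ 0.58  -0.163  0.309];151 396 [ 0.58  -0.166  0.308];151 397 [ 0.58  -0.168  0.309];151 398 [ 0.581 -0.171  0.306];151 399 [ 0.582 -0.175  0.299];151 400 [ 0.577 -0.174  0.325];151 401 [ 0.577 -0.177  0.324];151 402 [ 0.576 -0.179  0.328];151 403 [ 0.574 -0.181  0.336];151 404 [ 0.577 -0.185  0.323];151 405 [ 0.576 -0.187  0.325];151 406 [ 0.577 -0.19   0.323];151 407 [ 0.577 -0.193  0.323];151 408 [ 0.576 -0.195  0.326];151 409 [ 0.577 -0.198  0.323];152 384 [ 0.579 -0.134  0.306];152 385 [ 0.579 -0.137  0.304];152 386 [ 0.579 -0.139  0.304];
```

View pics/crop0.png

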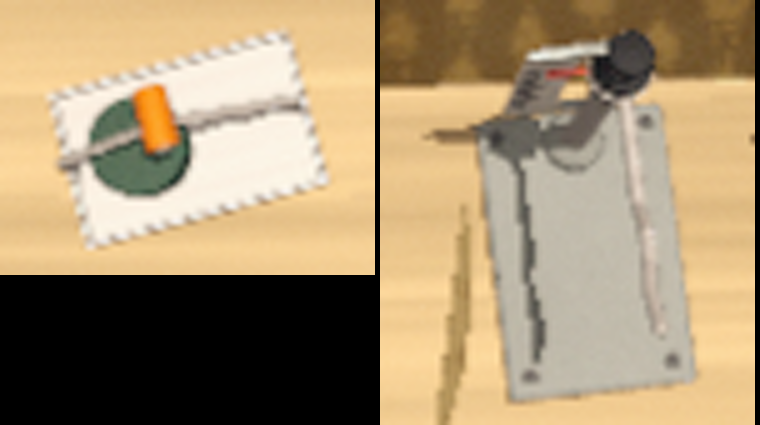

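The crop shows the bar tilted about 14° with the tin to its left (+y). The hook's arm is the pale line from the column top, (625,60), to its tip at (660,335). The dark line at (530,260) is its shadow.

```bash
python3 - <<'E'
from h import *
a=np.load("top0.npz");im,W=a["im"],a["W"]
s=np.zeros(im.shape[:2],bool);s[158:225,398:425]=1
m=s&(W[...,2]>.2);P=W[m]
print(len(P),np.nanmin(P,0),np.nanmax(P,0))
for v in range(158,212,3):
    k=np.nonzero(m[v])[0]
    if len(k): print(v,k,np.round(W[v,k].mean(0),4))
q=P[P[:,0]<0.55]; vx,vy,x0,y0=cv2.fitLine(np.float32(q[:,:2]),cv2.DIST_HUBER,0,.01,.01).ravel()
yaw=np.arctan(vy/vx);print("yaw",yaw,"y at x=.46",y0+(0.46-x0)*vy/vx)
# plate
pm=(np.abs(W[...,2]-.04)<.006)&(im.max(2).astype(int)-im.min(2)<25);pm[:,:365]=0;pm[:,425:]=0;pm[:150]=0;pm[225:]=0
pm=cv2.morphologyEx(pm.astype(np.uint8),cv2.MORPH_OPEN,np.ones((3,3)))>0
print("plate",pm.sum(),cv2.minAreaRect(np.float32(W[pm][:,:2])))
# shelf front
t=W[80:160,200:470];k=(t[...,2]>.2);print("shelf minx by z");
for z in np.arange(.2,1,.1):
    kk=(t[...,2]>z)&(t[...,2]<=z+.1)&((t[...,1]>-.1)|(t[...,1]<-.24));
    if kk.any():print(round(z,1),np.percentile(t[kk][:,0],1))
# column top
c=(W[...,2]>.32)&(W[...,2]<.34);c[:,:398]=0;c[:,412:]=0;c[:143]=0;c[158:]=0;print("col",W[c].mean(0),W[c].min(0),W[c].max(0))
print(r.read_state()["contact_force"])
yaw=.24
q=(Rt.from_euler('z',yaw)*Rt.from_quat([1,0,0,0])).as_quat();print(q,r.solve_ik([.4475,.1986,.25],q),r.solve_ik([.46,-.195,.35],(Rt.from_euler('z',0.08)*Rt.from_quat([1,0,0,0])).as_quat()))
E
```

```text
169 [ 0.43331175 -0.20227447  0.20121083] [ 0.57282894 -0.17398374  0.30467235]
158 [398 399 400 401 402 403 404 405 406 407] [ 0.5642 -0.1844  0.2912]
161 [398 399 400 401 402 403 404] [ 0.565  -0.1865  0.241 ]
164 [403 404 405] [ 0.5488 -0.1887  0.2849]
167 [403 404 405] [ 0.5413 -0.1888  0.2813]
170 [404 405 406] [ 0.533  -0.1912  0.2812]
173 [404 405 406] [ 0.5245 -0.1906  0.2831]
176 [404 405 406] [ 0.5168 -0.1906  0.2803]
179 [405 406 407] [ 0.5085 -0.193   0.2806]
182 [405 406 407] [ 0.4994 -0.1916  0.2879]
185 [406 407 408] [ 0.4902 -0.1929  0.2957]
188 [407 408 409] [ 0.4821 -0.1952  0.2957]
191 [407 408 409] [ 0.474  -0.1948  0.2964]
194 [407 408 409] [ 0.4663 -0.1949  0.2934]
197 [407 408 409] [ 0.4593 -0.196   0.2833]
200 [408 409 410] [ 0.4504 -0.1972  0.291 ]
203 [409 410 411] [ 0.442  -0.1989  0.2953]
206 [410 411] [ 0.4334 -0.199   0.3015]
yaw 0.08225801 y at x=.46 -0.19609298
plate 1036 ((0.5091872811317444, -0.19237153232097626), (0.17487025260925293, 0.11470978707075119), 5.454690933227539)
shelf minx by z
0.2 0.6370140682257424
0.3 0.5982966551475848
0.4 0.6767836280604633
0.5 0.6576265859023785
0.6 0.6579320778047134
col [ 0.57834795 -0.18629284  0.32502735] [ 0.56566795 -0.19841913  0.32117463] [ 0.59075979 -0.17409298  0.3358604 ]
[0.78359178 0.41785141 0.78815922]
[0.99280864 0.11971221 0.         0.        ] [ 2.60995758e-01  2.82814323e-01  1.62815973e+00 -4.44089210e-16
  1.23061860e+00  1.59179208e+00] [-5.54466646e-01  2.37350993e-01  1.41270181e+00 -4.44089210e-16
  1.49153985e+00  9.36329681e-01]
```

```bash
cat >> h.py <<'E'
def down(yaw): return (Rt.from_euler('z',yaw)*Rt.from_quat([1,0,0,0])).as_quat()
SEAT=np.array([.459,-.1963,.285]); YH=.085
def force(n=10):
    F=[]
    for _ in range(n):
        r.hold(.02); s=r.read_state(); F.append(np.r_[s["contact_force"],s["torque"]])
    return np.mean(F,0),np.std(F,0)
E
python3 - <<'E'
from h import *
s=r.read_state();p=np.array(s["eef_pos"])
command_gripper(.085)
r.move_straight([p[0],p[1],.42],speed=.2)
q=down(.24)
r.reach([.4475,.1986,.40],q); 
r.move_straight([.4475,.1986,.31],speed=.15); r.hold(.3)
im,d,W=cloud("wrist");save(im,"w1")
hsv=cv2.cvtColor(im,cv2.COLOR_RGB2HSV)
m=(hsv[...,0]<20)&(hsv[...,1]>180)&(hsv[...,2]>150)&(W[...,2]>.17)
P=W[m];print(m.sum(),P.mean(0) if len(P) else 0,np.percentile(P,[2,98],0),cv2.minAreaRect(np.float32(P[:,:2])))
w=(W[...,2]<.06)&(W[...,2]>.031)&(hsv[...,1]<40);print(cv2.minAreaRect(np.float32(W[w][:,:2])))
print(force(),r.read_state()["time_s"],r.tip_extent)
E
```

```text
53 [0.43710499 0.18829735 0.19557674] [[0.43335651 0.18625078 0.19365368]
 [0.44273342 0.19101848 0.19825297]] ((0.4374517798423767, 0.18781596422195435), (0.004677262622863054, 0.010786040686070919), 73.61872863769531)
((0.49338364601135254, 0.01865692436695099), (0.17687314748764038, 0.510231614112854), 4.742340087890625)
(array([-0.00239582,  0.2633895 ,  0.13186662, -0.0011176 ,  0.00138733,
        0.00661442]), array([0.41933335, 0.24835093, 0.50652333, 0.01735822, 0.03501953,
       0.02027322])) 5.0583 0.025
```

View pics/w1.png

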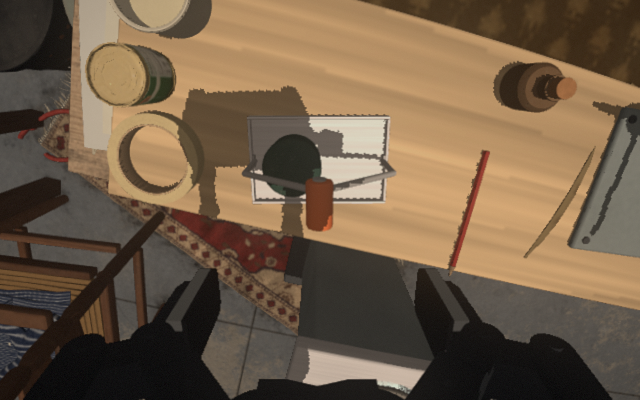

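The wrist view shows the bar at (319,205), centred between the fingers and square to them. The pan is clear of its neighbours. I'll refine with a mask that allows for the shadow, then grasp and lift.

```bash
python3 - <<'E'
from h import *
im,d,W=cloud("wrist")
hsv=cv2.cvtColor(im,cv2.COLOR_RGB2HSV)
m=((hsv[...,0]<20)&(hsv[...,1]>150)&(W[...,2]>.17)&(W[...,2]<.21));m[:170]=0;m[235:]=0;m[:,295:]&=True;m[:,:300]=0;m[:,340:]=0
P=W[m];R=cv2.minAreaRect(np.float32(P[:,:2]));print(m.sum(),R,P[:,2].max())
c=np.array(R[0]); xy=np.array([.4475,.1986])
if np.linalg.norm(c-xy)<.006: xy=(xy+c)/2
print(xy)
r.move_straight([*xy,.195],speed=.1,max_force=8)
r.hold(.3);F0=force(25)[0];np.save("F0",F0);np.save("g",xy)
print("closed",command_gripper(.015,60));r.hold(.2);s=r.read_state();print(s["grip_width"],s["grip_force"],force(25)[0])
p=np.array(s["eef_pos"]);print(p)
r.move_straight([*p[:2],p[2]+.06],speed=.05);r.hold(.5)
F,sd=force(40);print("dF",F-F0,sd,r.read_state()["grip_width"],r.read_state()["time_s"])
im,d,W=cloud("wrist");save(im,"w2")
E
```

```text
1241 ((0.44815593957901, 0.19735932350158691), (0.035981133580207825, 0.018982557579874992), 13.344050407409668) 0.19969510027816487
[0.44782797 0.19797966]
closed False
0.018101630876624912 58.54382872581482 [-0.31288424 -3.24601257  3.11625897 -0.46757049  0.03581946  0.02827576]
[0.44789963 0.19781614 0.19513359]
dF [-2.79371110e-01 -1.41146817e-01 -4.59457578e+00 -6.42424547e-02
 -1.87060937e-02  3.40196809e-03] [0.47542074 0.54108093 0.47187353 0.02959083 0.02775014 0.03300715] 0.01815757892541938 10.8833
```

View pics/w2.png

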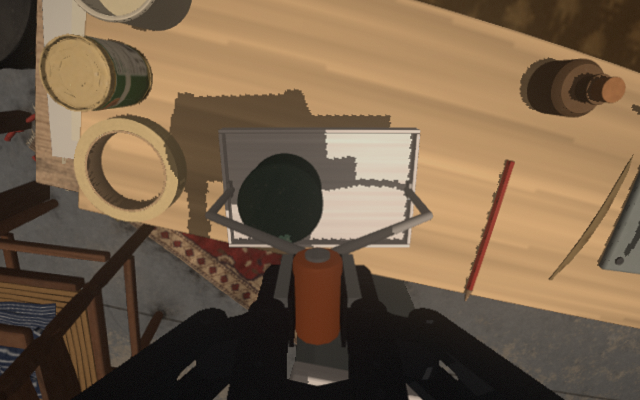

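The view shows the pan held level, with the bar between the pads at (318,295). The weight is about 4.6 N, so I expect the hook to sink about 51 mm. Next I carry it to a point in front of the hook tip.

```bash
python3 - <<'E'
from h import *
s=r.read_state();p=np.array(s["eef_pos"])
hx=np.array([np.cos(YH),np.sin(YH),0])
T=SEAT+[0,0,.040+.031]
r.move_straight([p[0],p[1],T[2]],speed=.12)
pre=T-.085*hx; q=down(YH+.006)
r.move_straight(pre,q,speed=.13); r.hold(.5)
s=r.read_state();print(s["eef_pos"],s["time_s"],s["grip_width"])
im,d,W=cloud("wrist");save(im,"w3");np.savez("w3",im=im,d=d,W=W)
im,d,W=cloud("scene");c=im[150:350,270:470];save(cv2.resize(c,None,fx=3,fy=3,interpolation=2),"s3");np.savez("s3",im=im,d=d,W=W)
F=force(30)[0];print(F-np.load("F0"))
E
```

```text
[ 0.3742954  -0.20350971  0.3560022 ] 15.7167 0.018196770110708315Traceback (most recent call last):
  File "<stdin>", line 11, in <module>
    fid = stack.enter_context(open(os.fspath(file), "rb"))
                              ~~~~^^^^^^^^^^^^^^^^^^^^^^^
FileNotFoundError: [Errno 2] No such file or directory: 'F0'
```

View pics/w3.png

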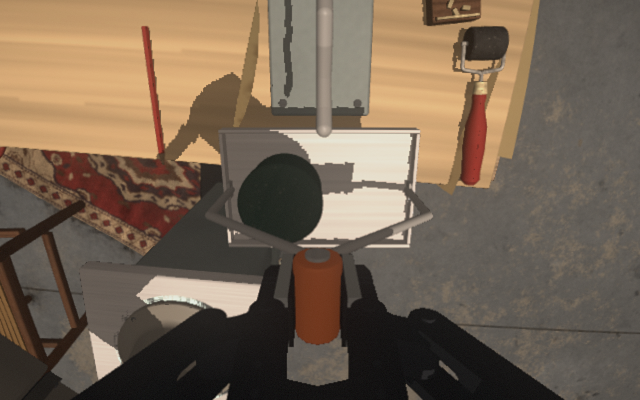

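View pics/s3.png

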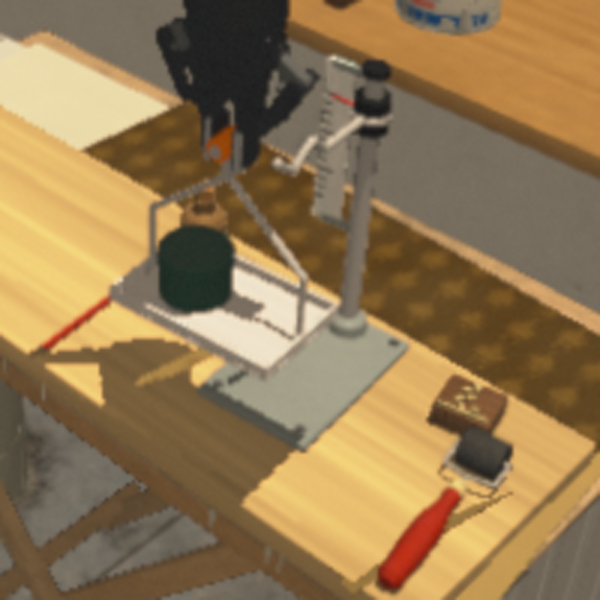

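The wrist view shows the hook wire running straight up at column 324, with its tip at (324,132) and the bar at column 318. The scene view shows the bail peak just in front of the tip and slightly above it. I'll measure the hook in this wrist cloud.

```bash
python3 - <<'E'
from h import *
a=np.load("w3.npz");im,W=a["im"],a["W"]
m=(W[...,2]>.24)&(W[...,2]<.32);m[140:]=0;m[:,:300]=0;m[:,350:]=0
p=np.array([.3743,-.2035])
for v in range(0,138,8):
    k=np.nonzero(m[v])[0]
    if len(k): print(v,k.min(),k.max(),np.round(W[v,k].mean(0),4), 'top',np.round(np.nanmax(W[v,k,2]),4))
P=W[m];vx,vy,x0,y0=cv2.fitLine(np.float32(P[:,:2]),cv2.DIST_HUBER,0,.01,.01).ravel()
print(np.arctan(vy/vx),y0+(SEAT[0]-x0)*vy/vx,P[:,0].min())
# bar and bail peak
hsv=cv2.cvtColor(im,cv2.COLOR_RGB2HSV)
b=(hsv[...,0]<20)&(hsv[...,1]>150)&(W[...,2]>.30);b[:240]=0;b[:,:290]=0;b[:,345:]=0
print("bar",cv2.minAreaRect(np.float32(W[b][:,:2])),W[b][:,2].max())
# tray: height on the two sides
for s in((235,140),(405,140),(405,235),(345,235)):print(s,W[s[1]-2:s[1]+3,s[0]-2:s[0]+3].reshape(-1,3).mean(0).round(4))
F=force(30)[0];print(F-np.load("F0.npy"))
E
```

```text
0 316 332 [ 0.4943 -0.1956  0.294 ] top 0.2963
8 316 332 [ 0.4902 -0.1959  0.298 ] top 0.3001
16 316 332 [ 0.4867 -0.1963  0.2989] top 0.3006
24 316 332 [ 0.4835 -0.1966  0.2976] top 0.2993
32 316 332 [ 0.4803 -0.1969  0.2965] top 0.299
40 316 331 [ 0.4769 -0.197   0.2956] top 0.2969
48 316 331 [ 0.4735 -0.1974  0.2943] top 0.2959
56 316 332 [ 0.4702 -0.198   0.2913] top 0.2933
64 316 331 [ 0.4666 -0.1982  0.2888] top 0.291
72 316 331 [ 0.463  -0.1986  0.286 ] top 0.2876
80 317 331 [ 0.4591 -0.1992  0.2849] top 0.286
88 316 331 [ 0.4552 -0.1993  0.2874] top 0.2893
96 316 331 [ 0.4514 -0.1996  0.2905] top 0.2923
104 316 331 [ 0.4476 -0.1999  0.2936] top 0.2953
112 316 331 [ 0.444  -0.2003  0.2962] top 0.2983
120 316 331 [ 0.4404 -0.2006  0.2994] top 0.3012
128 316 332 [ 0.4369 -0.2011  0.3021] top 0.3048
136 320 327 [ 0.4329 -0.2013  0.3011] top 0.3022
0.095187 -0.19891998465941846 0.4320854903667493
bar ((0.3746991753578186, -0.20332945883274078), (0.03641434758901596, 0.019349873065948486), 4.869320869445801) 0.3602675498513874
(235, 140) [ 0.4079 -0.1338  0.1927]
(405, 140) [ 0.4207 -0.2701  0.1934]
(405, 235) [ 0.3404 -0.2829  0.1983]
(345, 235) [ 0.3334 -0.2318  0.1933]
[-1.90083567e-01 -1.23580911e-01 -4.66858389e+00 -6.75344235e-02
 -3.28109638e-03  4.19909713e-03]
```

```bash
sed -i 's/^SEAT=.*/SEAT=np.array([.4592,-.1989,.285]); YH=.092/' h.py; python3 - <<'E'
from h import *
F0=np.load("F0.npy")
hx=np.array([np.cos(YH),np.sin(YH),0]);q=down(YH+.006)
T=SEAT+[0,0,.040]
r.move_straight(T-.085*hx+[0,0,.031],q,speed=.04)
print(r.move_straight(T+[0,0,.031],q,speed=.06,max_force=6))
r.hold(.3)
r.move_straight(T+[0,0,.006],q,speed=.03)
for dz in (.006,-.0,-.006,-.012,-.020):
    r.move_straight(T+[0,0,dz],q,speed=.012); r.hold(.1)
    F=force(12)[0]-F0; print(dz,np.round(F,3),round(float(r.read_state()["eef_pos"][2]),4))
im,d,W=cloud("wrist");save(im,"w4");np.savez("w4",im=im,d=d,W=W)
im,d,W=cloud("scene");c=im[150:350,270:470];save(cv2.resize(c,None,fx=3,fy=3,interpolation=2),"s4");np.savez("s4",im=im,d=d,W=W)
print(r.read_state()["time_s"])
E
```

```text
False
0.006 [-0.127  0.02  -4.689 -0.07  -0.016  0.005] 0.331
-0.0 [ 0.043  0.105 -3.775 -0.084 -0.077  0.014] 0.3251
-0.006 [ 0.19  -0.165 -3.538 -0.093 -0.069  0.022] 0.3191
-0.012 [ 0.303 -0.412 -3.036 -0.093 -0.078  0.016] 0.313
-0.02 [ 0.087 -0.268 -2.435 -0.066 -0.086 -0.015] 0.305
24.5333
```

View pics/s4.png

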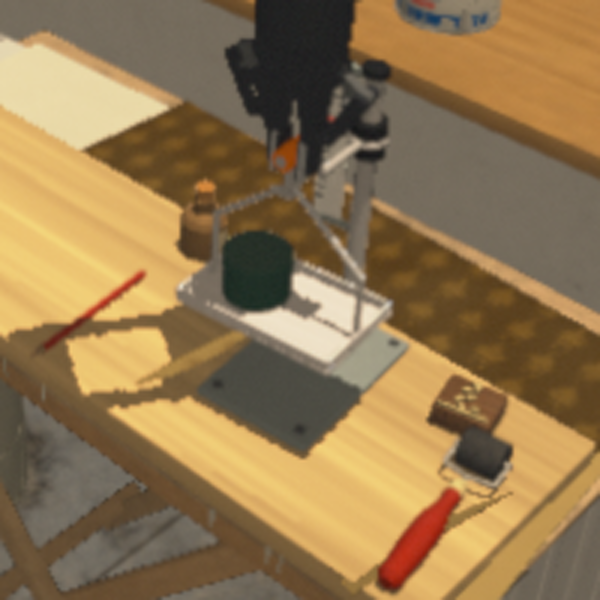

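View pics/w4.png

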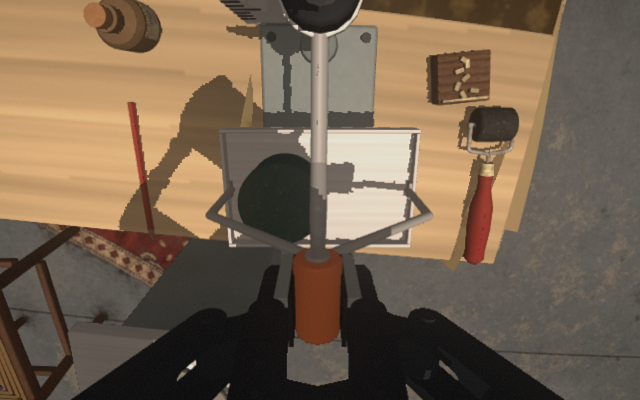

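The scene view shows the bail peak on the hook, with the carriage partly sunk and the pan level. The wrist view shows the hook wire at column 319 over the bar's centre, and the force has gone from -4.7 to -2.4 N. From the moment, the pan's weight lies about 14 mm to +y, which means a lean of roughly 0.15 rad. So I'll creep down the rest and tilt the tool about the crown until that moment is gone.

```bash
python3 - <<'E'
from h import *
F0=np.load("F0.npy")
q0=Rt.from_quat(down(YH+.006)); hx=np.array([np.cos(YH+.006),np.sin(YH+.006),0])
def go(dz,a,sp=.012):
    Ra=Rt.from_rotvec(-a*hx)
    r.move_straight(SEAT+[0,0,dz]+Ra.apply([0,0,.040]),(Ra*q0).as_quat(),speed=sp)
    r.hold(.1);F=force(15)[0]-F0;s=r.read_state();print(dz,a,np.round(F,3),round(s["time_s"],1));return F
go(-.030,0);F=go(-.040,0)
z=-.040+(F[2]+.1)/80
F=go(z,0)
print("z",z)
for a in(.05,.10,.15): F=go(z,a,.006)
np.save("za",[z,.15])
E
```

```text
-0.03 0 [ 2.850e-01 -3.150e-01 -1.241e+00 -5.200e-02 -1.000e-01  1.000e-03] 25.9
-0.04 0 [ 0.276  0.161 -0.888 -0.03  -0.102  0.008] 27.2
-0.049848866300233045 0 [ 0.273 -0.028  0.025 -0.016 -0.106  0.02 ] 28.5
z -0.049848866300233045
-0.049848866300233045 0.05 [ 0.867  1.854  0.06   0.363 -0.201  0.007] 29.4
-0.049848866300233045 0.1 [ 0.915  3.112  0.195  0.592 -0.198  0.034] 30.2
-0.049848866300233045 0.15 [ 0.657  3.553  0.126  0.806 -0.188  0.054] 31.0
```

The load is fully transferred (Fz ≈ 0). The tilt made a side force because the bail really pivots about the hook wire's centre, a few mm below the crown. I'll ease the tool sideways until that force goes, then read the remaining moment.

```bash
cat >> h.py <<'E'
q0=Rt.from_quat(down(YH+.006)); hx=np.array([np.cos(YH+.006),np.sin(YH+.006),0]); hy=np.array([-hx[1],hx[0],0])
def go(dx,dy,dz,a,sp=.006,n=20):
    F0=np.load("F0.npy");Ra=Rt.from_rotvec(-a*hx)
    r.move_straight(SEAT+dx*hx+dy*hy+[0,0,dz]+Ra.apply([0,0,.040]),(Ra*q0).as_quat(),speed=sp)
    r.hold(.1);F=force(n)[0]-F0;s=r.read_state();print(dx,dy,dz,a,np.round(F,3),round(s["time_s"],1));return F
E
python3 - <<'E'
from h import *
z=np.load("za.npy")[0]
dx=dy=0
for i in range(5):
    dy+=.0004; dx+=.0002
    F=go(dx,dy,z,.15)
    if F[1]<.5: break
np.save("zb",[dx,dy,z])
im,d,W=cloud("scene");c=im[150:350,270:470];save(cv2.resize(c,None,fx=3,fy=3,interpolation=2),"s5")
E
```

```text
0.0002 0.0004 -0.049848866300233045 0.15 [ 0.083  1.527  0.057  0.425 -0.049  0.019] 31.7
0.0004 0.0008 -0.049848866300233045 0.15 [ 0.259  0.265 -0.157  0.123 -0.077  0.025] 32.4
```

View pics/s5.png

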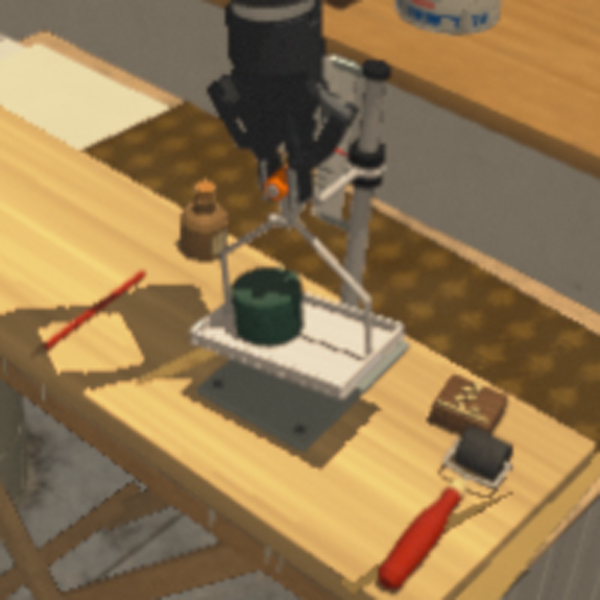

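The scene view shows the pan leaning to the tin side, the hook well sunk and the pan clear of the base plate. I'll zero the side force and ease the grip.

```bash
python3 - <<'E'
from h import *
dx,dy,z=np.load("zb.npy")
F=go(dx+.0002,dy+.0001,z,.15,n=50); print("Mcrown",F[3]-.208*F[1])
F=go(dx+.0002,dy+.0000,z,.12,n=50); print("Mcrown",F[3]-.208*F[1])
E
```

```text
0.0006000000000000001 0.0009000000000000001 -0.049848866300233045 0.15 [-0.082 -0.619 -0.076 -0.015 -0.023  0.006] 33.6
Mcrown 0.1137644794345907
0.0006000000000000001 0.0008 -0.049848866300233045 0.12 [ 0.224  0.446 -0.009  0.142 -0.066  0.023] 34.9
Mcrown 0.049039996996650875
```

```bash
python3 - <<'E'
from h import *
dx,dy,z=.0005,.00055,np.load("zb.npy")[2]
F=go(dx,dy,z,.09,n=40); print("Mcrown",F[3]-.208*F[1])
for f in(45,32,20):
    command_gripper(.015,f);r.hold(.15);s=r.read_state();print(f,s["grip_width"],s["grip_force"])
F=go(dx,dy,z,.09,n=40); print("Mcrown",F[3]-.208*F[1])
E
```

```text
0.0005 0.00055 -0.049848866300233045 0.09 [ 0.778  1.575 -0.145  0.326 -0.175  0.024] 36.1
Mcrown -0.001993113097319643
45 0.01811314156158715 59.23557221889496
32 0.01833551915424193 59.23609972000122
20 0.018310684898969493 59.23582434654236
0.0005 0.00055 -0.049848866300233045 0.09 [ 0.981  1.905  0.081  0.391 -0.221  0.029] 38.2
Mcrown -0.0056061436517267915
```

```bash
python3 - <<'E'
from h import *
dx,dy,z=.0009,.00115,np.load("zb.npy")[2]
F=go(dx,dy,z,.09,n=30); print("Mcrown",F[3]-.208*F[1])
for w in(.0175,.018,.0183):
    command_gripper(w,20);s=r.read_state();print(w,s["grip_width"],s["grip_force"],round(s["time_s"],2))
F=go(dx,dy,z,.09,n=20)
E
```

```text
0.0009 0.00115 -0.049848866300233045 0.09 [-0.436 -1.748 -0.053 -0.317  0.054 -0.002] 39.1
Mcrown 0.04644546838573532
0.0175 0.01840904464068679 59.190062284469604 39.27
0.018 0.018370140873903963 57.98864185810089 39.49
0.0183 0.018353253546058896 47.792147397994995 39.71
0.0009 0.00115 -0.049848866300233045 0.09 [-0.695 -3.2   -0.265 -0.576  0.111 -0.018] 40.4
```

```bash
python3 - <<'E'
from h import *
dx,dy,z=.0007,.0008,np.load("zb.npy")[2]
F=go(dx,dy,z,.09,n=20)
dy+=np.clip(F[1]/7000,-.0004,.0004); dx+=np.clip(F[0]/7000,-.0002,.0002)
F=go(dx,dy,z,.09,n=15)
w=.0185
while w<.0225:
    command_gripper(w,20);s=r.read_state();print(round(w,4),round(s["grip_width"],5),round(s["grip_force"],1),round(s["time_s"],2))
    if s["grip_force"]<1 and s["grip_width"]>.0205: break
    w+=.0002
F=go(dx,dy,z,.09,n=10)
im,d,W=cloud("wrist");save(im,"w6")
E
```

```text
0.0007 0.0008 -0.049848866300233045 0.09 [-0.127 -1.412  0.06  -0.212 -0.026 -0.   ] 41.1
0.0006818905794836976 0.0005982379657216242 -0.049848866300233045 0.09 [ 0.233  0.559 -0.172  0.122 -0.059  0.005] 41.7
0.0185 0.01854 41.1 41.89
0.0187 0.01858 34.6 42.11
0.0189 0.01928 28.3 42.33
0.0191 0.01923 22.1 42.54
0.0193 0.01918 16.2 42.76
0.0195 0.01963 10.7 42.98
0.0197 0.01998 5.7 43.19
0.0199 0.01993 1.5 43.41
0.0201 0.02001 0.6 43.62
0.0203 0.02062 0.6 43.84
0.0006818905794836976 0.0005982379657216242 -0.049848866300233045 0.09 [ 0.11   1.098  0.036  0.233 -0.054  0.024] 44.4
```

```bash
python3 - <<'E'
from h import *
dx,dy,z=.00068,.0006,np.load("zb.npy")[2]
for w in np.r_[np.arange(.0206,.026,.0004),np.arange(.027,.041,.002)]:
    command_gripper(w,20)
s=r.read_state();print(round(s["grip_width"],5),round(s["grip_force"],2),round(s["time_s"],2))
F=go(dx,dy,z,.09,n=15)
im,d,W=cloud("wrist");save(im,"w7")
E
```

```text
0.04092 0.0 49.17
0.00068 0.0006 -0.049848866300233045 0.09 [-0.256 -0.101 -0.078  0.063  0.003  0.005] 49.8
```

View pics/w7.png

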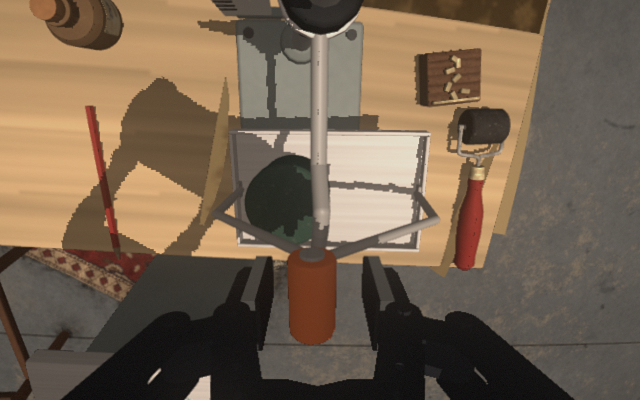

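The wrist view shows the bar free between the open pads, at (313,300) with gaps on both sides, and the pan hanging. I'll open wider, back off upward along the tool axis, and check that it is still.

```bash
python3 - <<'E'
from h import *
command_gripper(.06,20)
s=r.read_state();ax=Rt.from_quat(s["eef_rot"]).apply([0,0,1]);p=np.array(s["eef_pos"])
r.move_straight(p-ax*.10,speed=.06)
r.hold(1.0)
def bar():
    im,d,W=cloud("wrist");hsv=cv2.cvtColor(im,cv2.COLOR_RGB2HSV)
    m=(hsv[...,0]<20)&(hsv[...,1]>150)&(W[...,2]>.24)&(W[...,2]<.30);m[:,:280]=0;m[:,360:]=0
    return np.nanmedian(W[m],0).round(4),im,int(m.sum())
for i in range(4):
    b,im,n=bar();print(b,n);r.hold(.15)
im,d,W=cloud("scene");c=im[150:350,270:470];save(cv2.resize(c,None,fx=3,fy=3,interpolation=2),"s8")
print(r.read_state()["time_s"])
E
```

```text
[ 0.4615 -0.1918  0.2768] 1414
[ 0.4616 -0.1919  0.2768] 1416
[ 0.4615 -0.1919  0.2768] 1410
[ 0.4615 -0.1919  0.2769] 1409
53.8167
```

View pics/s8.png

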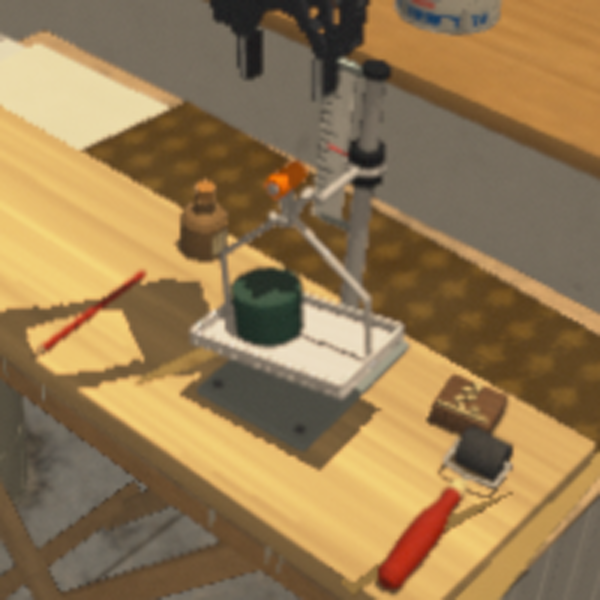

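The scene view shows the pan hanging still in the dip, the bar at (288,182), the gripper clear above it and the bystanders in place. I'm handing in.

```bash
python3 -c "
from h import *
print(r.finish_job())"
```

```text
the job is handed in; nothing more can be done
None
```

The pan (about 4.65 N, roughly 0.47 kg) was left hanging still in the hook's dip, about 50 mm down, with the gripper clear and the bystanders looking undisturbed; the job was handed in at about 54 s and returned no verdict.

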